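# Swing the desk lamp over the stamp tin and slide it on

### The job

Light up the flat ink-pad tin that lies beside the desk lamp: first swing the lamp's arm, which is parked over its own switch, round until the round lamp head is centred above the tin. Then put a fingertip in the thumb well in the lamp's base and slide the small flush switch fully home towards the mast, leaving the head over the tin. Do not shift or knock over the tin or any of the small things standing and lying round the lamp.

Things in the scene. Friction and masses are not known exactly. Their poses are not given: they have to be found in the camera images.
- lamp: The desk lamp, fixed on a flat grey desk mat whose top is at z = 0.002 m (heights are over the mat): a grey base block 210 (its x) x 86 (its y) x 40 tall. Origin at the centre of the base's underside; its x axis runs along the base towards the mast, z up. The mast, a 22 mm round post, stands at x = +75, y = 0 and carries the swing arm.
- thumb_well (a point): Centre of the mouth of the thumb well in the base's top (lamp x = -59, y = 0, height 40). The well is 56 long along the lamp's x (x = -87 to -31), 28 wide, 8 deep, with square ends and a flat floor at height 32. The switch nub slides in it along x; while it is off, 34 mm of the well lies empty on the nub's side away from the mast, for a fingertip.
- switch_nub (a point): Centre of the top of the switch nub, which is flush with the base's top (height 40). The nub is a block 7 long (along the lamp's x), 24 wide and 8 tall that fills nearly the whole width and depth of the well.
- lamp_switch (a joint): Travel of the switch nub in m: 0 = off (nub at the lamp's x = -49.5 mm), 0.012 = fully on, a hard stop (nub 12 mm nearer the mast). It starts between 0 and 0.002, resists with about 2 N and stays where it is left.
- lamp_hinge (a point): Point on the vertical axis of the mast about which the arm swings, at the height of the arm's centre line (135 mm over the mat).
- swing_arm (a joint): Angle of the swing arm in rad: 0 = the arm lies parked over the base and switch, pointing along the lamp's -x; grows counter-clockwise seen from above (so at +1.57 it points along the lamp's -y). Range -2.2 to 2.2, starts within 0.35 of 0. Stiff hinge (0.1 N m): it stays where left; 1 to 2 N at mid-arm turns it.
- lamp_head (a point): Centre of the underside of the round lamp head (76 mm across, 109 to 135 mm over the mat) at the end of the arm, 165 mm from the mast axis. The arm is a straight bar 16 wide and 20 tall (125 to 145 mm over the mat); its hub on the mast is 36 across, top at 152 mm. From 25 to 125 mm from the mast axis the bar is free to push or pinch.
- stamp_tin: Flat rectangular ink-pad tin 62 x 92 x 18, loose on the mat, origin at the centre of its underside. It lies somewhere beneath the circle on which the head swings (centre within about 12 mm of the circle), 55 or 95 degrees to either side of the parked arm.
- eraser: Eraser in a card sleeve, 22 x 44 x 12, a bystander under the head's circle. Origin at the centre of its underside.
- usb_stick: Memory stick 18 x 50 x 8, a bystander under the head's circle. Origin at the centre of its underside.
- drawer_key: Small brass key 20 x 56 x 4, a bystander under the head's circle. Origin at the centre of its underside.
- glue_stick: Glue stick standing upright, 25 across, 91 tall, a bystander beside the near end of the lamp's base. Origin at the centre of its underside.
- ink_bottle: Closed square ink bottle 48 x 48 x 60, a bystander beside the near end of the lamp's base. Origin at the centre of its underside.
- rubber_stamp: Rubber stamp standing on its foot 24 x 44, 68 tall, a bystander beside the near end of the lamp's base. Origin at the centre of its underside.
Not all that is in view belongs to the job. What is meant by the stamp_tin is not green, and is the smaller of those in its own colour.

How it is judged:
On the way, in this order (a step that is already met when the one before it is completed fails the run):
1. the lamp head stands centred over the tin (within 30 mm), the arm at rest, the switch still off (horizontal distance between lamp_head and stamp_tin below 0.03 m and velocity of joint swing_arm between -0.05 and 0.05 rad/s), for 0.2 s.
2. the switch is slid fully on with the head over the tin (horizontal distance between lamp_head and stamp_tin below 0.03 m and value of joint lamp_switch above 0.0105 m), for 0.2 s.
At the end, for the whole second after the job is handed in: The lamp head's centre is within 30 mm (seen from above) of the tin's centre and at rest, and the switch has slid at least 10.5 of its 12 mm towards the mast (all of step 2 and velocity of joint swing_arm between -0.02 and 0.02 rad/s and linear speed of stamp_tin below 0.02 m/s); the robot touches nothing.
It fails at once if the tin is shifted more than 20 mm or tipped (distance of stamp_tin from where it was at the start of the episode above 0.02 m or angle between stamp_tin's own z axis and vertical above 0.5 rad).
It fails at once if the eraser, memory stick or key is shifted more than 20 mm or tipped (distance of any of eraser, usb_stick, drawer_key from where it was at the start of the episode above 0.02 m or angle between any of eraser, usb_stick, drawer_key's own z axis and vertical above 0.5 rad).
It fails at once if the glue stick, ink bottle or rubber stamp is shifted more than 20 mm or tipped (distance of any of glue_stick, ink_bottle, rubber_stamp from where it was at the start of the episode above 0.02 m or angle between any of glue_stick, ink_bottle, rubber_stamp's own z axis and vertical above 0.5 rad).
It also fails if it takes over 51 s, if anything falls off the work surface, if the arm or the gripper's body presses on something with over 40 N, if the wrist force passes 120 N, or if a joint passes its speed limit or range.

### The arm

A 7-joint arm with a two-finger parallel gripper is mounted at the origin on the work surface; the furniture and walls round the work are solid. World frame = base frame: x ahead of the robot, y to its left, z up, the work surface at z = 0. Lengths are in m, angles in rad, forces in N, time in s.
With the tool pointing down it reaches from about 0.375 to 0.925 m from the base axis. Payload 3.1 kg.
Tool frame: the origin (TCP) lies midway between the tips of the shut fingers; the grasp point (between the pads) lies robot.pinch_z behind it (robot.pinch_z is the distance from the TCP to the grasp point, in m); z points along the fingers, x is the direction in which the jaws open and shut, and the axes are right-handed (so a half turn about z gives the same grasp; the last joint's range is limited). The gripper opens to 85 mm and grips with 20 to 120 N. Pads are 22 mm wide; open, the fingers measure 114 mm over their backs; the gripper's body (76 mm by 85 mm) begins 54 mm behind the grasp point. The pads swing forward as they close: fully open they stand 13 mm farther back than shut.
Start: joints at [-1.358, 0.383, 0.044, 1.598, -0.018, 1.161, -0.05], TCP at [0.199, 0.619, 0.231] pointing down, gripper open.
Joint ranges: [-2.61, 2.61], [-0.41, 2.15], [-1.48, 1.57], [0, 2.5], [-1.57, 4.71], [0.05, 1.97], [-2.85, 2.85]. Speed limits (rad/s): [2.79, 2.79, 3.14, 3.14, 3.14, 3.14, 3.14].

### API

Orientations are given as a unit quaternion [x, y, z, w].
In Python, from bench import telemetry, imaging, order, regions_of, robot gives the robot as it stands.
- The arm moves only by the tool arm_command, never from a script. Its arguments are lists of equal length, an entry for each row: "xyz": the shift along the world's x, y, z in units of 10 cm (1.0 is 10 cm), a list of three; "rot": the turn, a rotation vector about the world's x, y, z in units of 2 pi rad (1.0 is 2 pi rad), a list of three; "fingers": the opening, from -1 (shut) to 1 (fully open). A call has exactly 10 rows; each row is the pose to reach, as a shift and turn from the pose commanded when the call began, turning the shorter way round; what a row does not reach only later rows make up. A row lasts 1/10 s, in which the tool goes at most 50 mm and 8.59 degrees, less where a joint would pass 70% of its speed; a pose out of reach is approached as far as the arm can. A call with a number of a shift or a turn outside -1 to 1 is refused whole. A call with a gripper value outside its range is refused whole. The fingers move at their own pace and stop on an object; "squeeze" is the grip in N (left out, the last holds). Time passes only in rows, so rows that repeat a pose let the fingers close, or fill a call up. It gives the time, the measured TCP pose, the force and the opening at its end, in the units of the state.
- telemetry.observe(): the state, without advancing time (a new reading comes with each control period).
- imaging.grab_frame(name): name is "scene" or "top"; returns a dict with "color" (480x640x3 uint8, blue, green, red), "fx", "fy", "cx", "cy" (pixels), "dist_coeffs" ([k1, k2, p1, p2, k3] as OpenCV has them; the pictures are not rectified), "R" (3x3) and "t" (3): a world point X has camera coordinates R X + t. Camera axes: x right, y down, z forward; pixel columns grow to the right and rows downward; lengths in m; the calibration is good to about 2 mm. A picture is of the moment at which its call begins. There is no depth.
- order.sign_off(): hands the job in, once; it reports no verdict.
Trained networks look in a picture, given as the dict that the camera call returned (one of the last four; its "shot" number tells which), for a name from the list of things; names that differ only in an ending like _2 or _b are one class to them, and where a whole thing is asked for, a point or a joint stands for the part that bears it (a point fixed in the world has none). Each returns a list of dicts, best first, with "p" (0 to 1); they miss things now and then, are a little off and sometimes report something else, mostly with a low value. They report only what shows in the picture. A call takes as long as a camera call. They do not tell look-alikes from the thing itself.
- regions_of(query, picture): "region" (480x640 bool, what is visible of it) and "bbox" ([left, top, right, bottom] in pixels, round what is visible of it).
The state is a dict: "t": time; "q": joint angles; "qvel": joint speeds; "joint_efforts": joint torques, N m; "tool_pos": TCP position; "orientation": TCP orientation; "contact_force": force on the tool from outside, world axes, zero at the start; "ft_torque": the same for the moment, N m; "opening": finger opening in m.
Only numpy, scipy, OpenCV 4.12 (cv2) and the standard library are available. Lean on these libraries where they do the work, as an engineer would, in place of code of your own. Each camera call takes 0.05 s, during which the arm holds its last target.

## Working session

There is one attempt and no reset: what is moved stays moved. The work goes in short steps, Python scripts to look and compute and a tool call to move; the robot and the scene stay as the last step left them, time stands still between calls to the robot, and variables do not carry over. Pictures are saved under pics/ and viewed, and the job is handed in when it is done.

Besides the shell and the picture viewer there is one more tool, called after "Request:" as name(argument=value, ...) on one line, values as JSON. arm_command: Moves the arm, as the interface text tells. Shifts and turns lie within -1 to 1; 1 stands for 10 cm of shift or 2 pi rad of turn. Its arguments: {"type":"object","properties":{"xyz":{"type":"array"},"rot":{"type":"array"},"fingers":{"type":"array"},"squeeze":{"type":"number"}},"required":["xyz","rot","fingers"]}

```bash
mkdir -p pics; ls; python3 - <<'E'
from bench import telemetry, imaging, order, regions_of, robot
import cv2,pickle
print(telemetry.observe()); print({k:getattr(robot,k) for k in dir(robot) if k[0]!='_'})
F={}
for n in("scene","top"):
    f=imaging.grab_frame(n);F[n]=f
    cv2.imwrite(f"pics/{n}0.png",f["color"])
    for q in["lamp","stamp_tin","switch_nub","lamp_head","swing_arm","eraser","usb_stick","drawer_key","glue_stick","ink_bottle","rubber_stamp"]:
        r=regions_of(q,f); print(n,q,[(round(d["p"],2),[int(v) for v in d["bbox"]]) for d in r][:4]); F[n,q]=r
pickle.dump(F,open("f0.pkl","wb"))
E
```

```text
pics
{'t': 0.0, 'q': array([-1.35783143,  0.38385232,  0.04382278,  1.59957766, -0.01791122,
        1.16119733, -0.04987338]), 'qvel': array([ 0.00022066,  0.00133676,  0.00046069,  0.00024111,  0.00070054,
       -0.00060799,  0.0008409 ]), 'joint_efforts': array([-1.94394220e-04, -4.33464324e+01,  1.02436524e+00, -2.49514943e+01,
        1.04419122e-02,  1.13843768e-02, -9.36403296e-06]), 'tool_pos': array([0.19846858, 0.61796686, 0.22987409]), 'orientation': array([ 0.80798449,  0.58920227, -0.00102851,  0.00082927]), 'contact_force': array([0.13248501, 0.21962235, 0.15490697]), 'ft_torque': array([ 0.03582409,  0.02336541, -0.02921902]), 'opening': 0.08527098688611122}
{'Unreachable': <class 'bench.Unreachable'>, 'pinch_z': 0.0187}
scene lamp [(0.83, [277, 231, 391, 336])]
scene stamp_tin [(0.96, [395, 316, 455, 351]), (0.59, [223, 240, 276, 275]), (0.58, [338, 376, 406, 433])]
scene switch_nub [(0.7, [249, 276, 265, 307]), (0.5, [278, 227, 390, 336])]
scene lamp_head [(0.63, [278, 225, 380, 286])]
scene swing_arm [(0.58, [277, 229, 377, 285]), (0.53, [395, 316, 453, 352])]
scen
[... 199 characters left out ...]
13, 323, 361]), (0.18, [278, 229, 379, 285])]
scene ink_bottle [(0.91, [243, 308, 276, 345])]
scene rubber_stamp [(0.85, [251, 276, 266, 309])]
top lamp [(0.74, [330, 197, 362, 301]), (0.67, [328, 197, 369, 301]), (0.37, [285, 243, 301, 262])]
top stamp_tin [(0.78, [422, 277, 463, 308]), (0.58, [212, 254, 268, 289]), (0.56, [396, 191, 432, 231])]
top switch_nub []
top lamp_head [(0.93, [331, 195, 361, 301])]
top swing_arm [(0.71, [328, 195, 364, 301])]
top eraser [(0.59, [278, 202, 286, 222])]
top usb_stick [(0.69, [391, 253, 413, 260])]
top drawer_key []
top glue_stick [(0.6, [380, 294, 393, 306])]
top ink_bottle [(0.79, [331, 307, 356, 331])]
top rubber_stamp [(0.51, [297, 289, 315, 304])]
```

View pics/scene0.png

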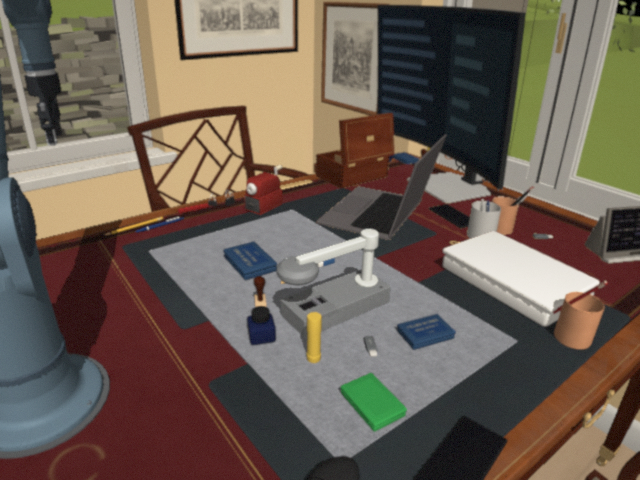

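View pics/top0.png

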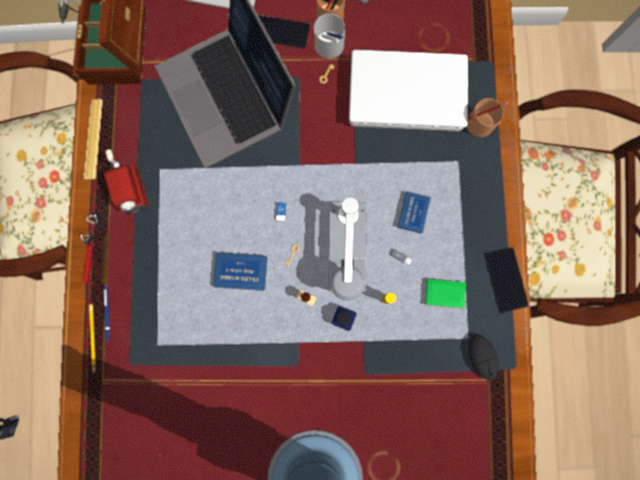

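```bash
python3 - <<'E'
import cv2,pickle
F=pickle.load(open("f0.pkl","rb"))
i=F["top"]["color"][170:350,190:490]; cv2.imwrite("pics/topz.png",cv2.resize(i,(800,480),interpolation=cv2.INTER_CUBIC))
i=F["scene"]["color"][210:440,210:470]; cv2.imwrite("pics/scz.png",cv2.resize(i,(678,600),interpolation=cv2.INTER_CUBIC))
for n in F:
  if isinstance(n,str):print(n,{k:v for k,v in F[n].items() if k!="color"})
E
```

```text
scene {'fx': 473.54503592474026, 'fy': 473.54503592474026, 'cx': 320.6258642786604, 'cy': 237.50177751302277, 'dist_coeffs': array([-0.07392846,  0.        ,  0.        ,  0.        ,  0.        ]), 'R': array([[ 0.79255773, -0.60952964,  0.01805159],
       [-0.26653011, -0.37288471, -0.8887737 ],
       [ 0.54846508,  0.69959318, -0.45799066]]), 't': array([-0.44897667,  0.25457181,  0.72068269]), 'shot': 1}
top {'fx': 545.0562202619686, 'fy': 545.0562202619686, 'cx': 317.42300170808875, 'cy': 241.61939110785653, 'dist_coeffs': array([-0.06359459,  0.        ,  0.        ,  0.        ,  0.        ]), 'R': array([[-0.02259378, -0.9996048 , -0.01672645],
       [-0.99159117,  0.02453879, -0.12706219],
       [ 0.12742242,  0.01371498, -0.99175371]]), 't': array([-0.00622946,  0.54774577,  1.24802437]), 'shot': 2}
```

View pics/topz.png

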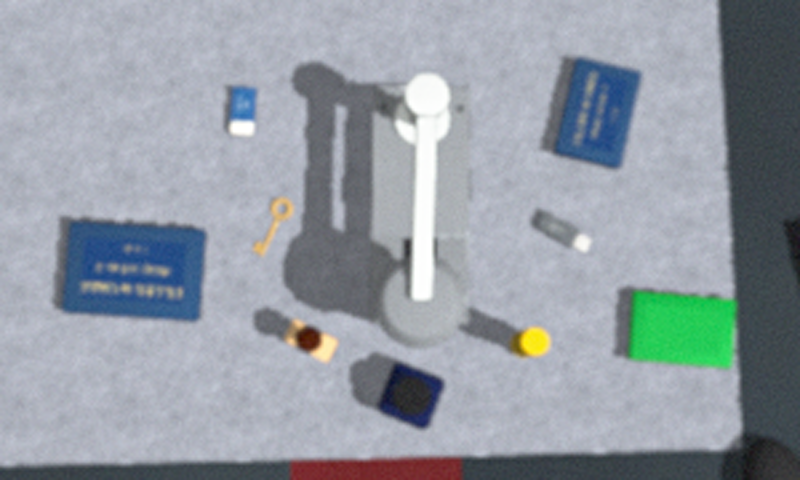

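View pics/scz.png

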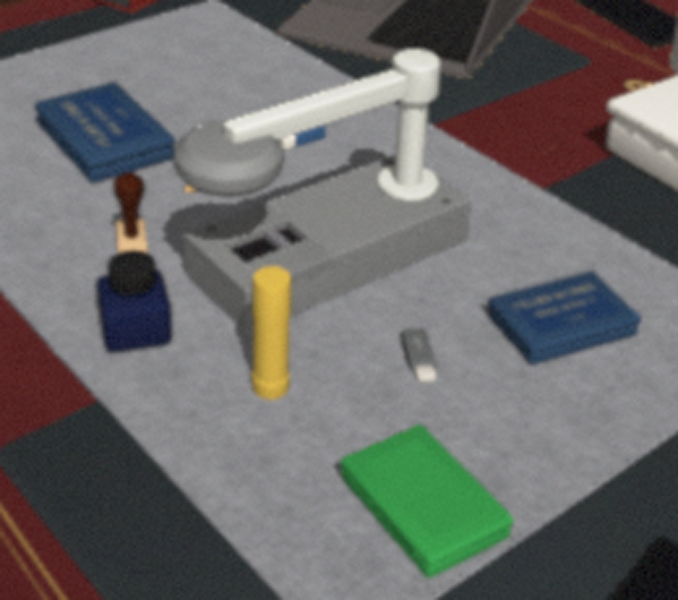

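The top view puts the tin at about (413,211), the smaller of the two blue ones. The larger blue one is at (240,272) and the green decoy at (446,293). The mast is at about (350,205), and the arm points down-image towards the head at (348,285). Next I'll measure precisely.

```bash
python3 - <<'E'
import cv2,pickle
F=pickle.load(open("f0.pkl","rb"))
def z(n,x,y,w,h,s,o):
    i=cv2.resize(F[n]["color"][y:y+h,x:x+w],None,fx=s,fy=s,interpolation=cv2.INTER_CUBIC)
    for k in range(0,w,10): cv2.putText(i,str(x+k),(k*s,8),0,.3,(0,0,255),1); cv2.line(i,(k*s,10),(k*s,14),(0,0,255),1)
    for k in range(0,h,10): cv2.putText(i,str(y+k),(0,k*s+4),0,.3,(0,0,255),1)
    cv2.imwrite(o,i)
z("top",310,190,80,115,5,"pics/tz2.png")
z("scene",265,220,135,120,5,"pics/sz2.png")
E
```

```text
(no output)
```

View pics/tz2.png

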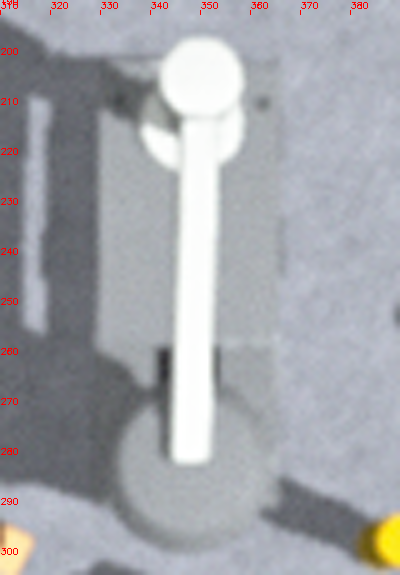

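View pics/sz2.png

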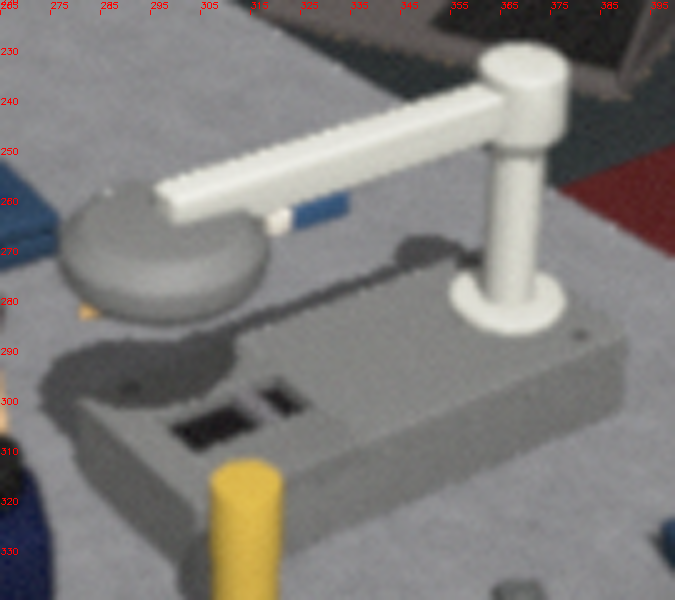

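```bash
cat > h.py <<'E'
import numpy as np,cv2
def proj(f,P):
    K=np.array([[f["fx"],0,f["cx"]],[0,f["fy"],f["cy"]],[0,0,1]])
    return cv2.projectPoints(np.float64(P).reshape(-1,1,3),cv2.Rodrigues(f["R"])[0],f["t"],K,f["dist_coeffs"])[0].reshape(-1,2)
def unproj(f,uv,z):
    K=np.array([[f["fx"],0,f["cx"]],[0,f["fy"],f["cy"]],[0,0,1]])
    n=cv2.undistortPoints(np.float64(uv).reshape(-1,1,2),K,f["dist_coeffs"]).reshape(-1,2)
    d=np.c_[n,np.ones(len(n))]@f["R"]; c=-f["R"].T@f["t"]
    return c+d*((z-c[2])/d[:,2])[:,None]
E
cat > fit.py <<'E'
import pickle
from h import *
from scipy.optimize import least_squares
F=pickle.load(open("f0.pkl","rb")); T=F["top"];S=F["scene"]
M=.002
sc=lambda X,Y:(265+X/5,220+Y/5); tp=lambda X,Y:(310+X/5,190+Y/5)
obs=[(S,(.105,-.043,.04),sc(625,340)),(S,(-.105,.043,.04),sc(80,402)),(S,(.075,0,.152),sc(524,60)),
(S,(-.087,.014,.04),sc(168,430)),(S,(-.087,-.014,.04),sc(200,452)),(S,(-.031,.014,.04),sc(275,376)),(S,(-.031,-.014,.04),sc(306,402)),
(T,(.105,.043,.04),tp(100,62)),(T,(.105,-.043,.04),tp(279,60)),(T,(.075,0,.152),tp(201,78)),(T,(-.105,-.043,.04),tp(279,500))]
def L(p,P):
    c,s=np.cos(p[2]),np.sin(p[2]); x,y,z=P
    return (p[0]+c*x-s*y,p[1]+s*x+c*y,z+M)
def armpt(p,r,z):
    a=p[3]; return L(p,(.075-r*np.cos(a),-r*np.sin(a),z))
def res(p):
    r=[proj(f,L(p,P))[0]-np.array(uv) for f,P,uv in obs]
    out=list(np.ravel(r))
    # arm axis in top
    a=proj(T,[armpt(p,.04,.145),armpt(p,.13,.145)])
    d=(a[1]-a[0])/np.linalg.norm(a[1]-a[0])
    for q in (tp(198,250),tp(196.5,300),tp(190.5,450)):
        w=np.array(q)-a[0]; out.append(d[0]*w[1]-d[1]*w[0])
    return np.array(out)
if __name__=="__main__":
    s=least_squares(res,[.55,-.05,0,0],loss="soft_l1"); p=s.x
    print("lamp",p); print(np.round(res(p),1))
    for n,P in dict(mast=(.075,0,0),well=(-.059,0,.04),nub=(-.0495,0,.04)).items(): print(n,L(p,P))
    print("head",armpt(p,.165,.109))
    np.save("p.npy",p)
    for f in(T,S):
        r=F[("top" if f is T else "scene"),"stamp_tin"][0]
        m=r["region"].astype(np.uint8); c,_=cv2.findContours(m,0,2); c=max(c,key=cv2.contourArea)
        # contour hull projected at mid-height
        mm=unproj(f,c.reshape(-1,2),.02 if f is T else .011)[:,:2].astype(np.float32)
        print("tin",cv2.minAreaRect(mm*1000))
    for q,z in(("eraser",.014),("usb_stick",.01),("glue_stick",.093),("ink_bottle",.062),("rubber_stamp",.04)):
        b=F["top",q][0]["bbox"]; print(q,unproj(T,[((b[0]+b[2])/2,(b[1]+b[3])/2)],z))
E
python3 fit.py
```

```text
lamp [ 0.53507295 -0.09195342 -0.01867091 -0.0355444 ]
[ 0.7 -2.1 -1.1 -0.3 -0.7  0.3 -2.5 -1.8 -0.4  1.1 -0.1 -0.5  2.4  1.
 -0.1 -0.7  0.5 -0.5  0.1 -0.7  1.9  0.7 -0.3 -0.2  0.3]
mast (np.float64(0.6100598768977832), np.float64(-0.09335365456370612), 0.002)
well (np.float64(0.4760832326031854), np.float64(-0.09085189846871286), 0.042)
nub (np.float64(0.48558157678825015), np.float64(-0.09102926177395491), 0.042)
head (np.float64(0.44530230970925355), np.float64(-0.08441251067060325), 0.111)
tin ((419.26153564453125, -316.4358215332031), (95.14004516601562, 64.22378540039062), 81.4067153930664)
tin ((619.5745239257812, -252.89767456054688), (75.39663696289062, 106.8876953125), 77.3031234741211)
eraser [[0.62350597 0.06349066 0.014     ]]
usb_stick [[ 0.50871913 -0.22060486  0.01      ]]
glue_stick [[ 0.40496132 -0.17054814  0.093     ]]
ink_bottle [[ 0.36568276 -0.07594862  0.062     ]]
rubber_stamp [[0.41904431 0.00940604 0.04      ]]
```

```bash
cat > ov.py <<'E'
from fit import *
p=np.load("p.npy")
r=F["top","stamp_tin"]
tins=[]
for d in r[:3]:
    m=d["region"].astype(np.uint8); c,_=cv2.findContours(m,0,2); c=max(c,key=cv2.contourArea)
    mm=unproj(T,c.reshape(-1,2),.02)[:,:2].astype(np.float32); t=cv2.minAreaRect(mm*1000); print("tin",t); tins.append(t)
    c=np.array(t[0])/1000; h=np.array(L(p,(.075,0,0)))[:2]; v=c-h
    cl,sl=np.cos(p[2]),np.sin(p[2]); lv=(cl*v[0]+sl*v[1],-sl*v[0]+cl*v[1])
    print(" r",np.hypot(*v),"arm angle",np.arctan2(-lv[1],-lv[0]))
def draw(f,x,y,w,h,s,o):
    i=cv2.resize(f["color"][y:y+h,x:x+w],None,fx=s,fy=s,interpolation=cv2.INTER_CUBIC)
    def pl(P,col): cv2.polylines(i,[((proj(f,P)-[x,y]+.5)*s).astype(int)],True,col,1)
    B=lambda x0,x1,y0,y1,z:[L(p,q) for q in((x0,y0,z),(x1,y0,z),(x1,y1,z),(x0,y1,z))]
    pl(B(-.105,.105,-.043,.043,.04),(0,0,255)); pl(B(-.105,.105,-.043,.043,0),(0,0,255));pl(B(-.087,-.031,-.014,.014,.04),(0,255,0)); pl(B(-.053,-.046,-.012,.012,.04),(0,255,255))
    th=np.linspace(0,6.28,40)
    pl([L(p,(.075+.018*np.cos(a),.018*np.sin(a),.152)) for a in th],(255,0,255))
    hc=armpt(p,.165,.109); 
    for z in(.111,.137): pl([(hc[0]+.038*np.cos(a),hc[1]+.038*np.sin(a),z) for a in th],(255,0,0))
    cv2.imwrite(o,i)
draw(T,310,190,80,115,5,"pics/ovt.png"); draw(S,265,220,135,120,5,"pics/ovs.png")
E
python3 ov.py
```

```text
tin ((419.26153564453125, -316.4358215332031), (95.14004516601562, 64.22378540039062), 81.4067153930664)
 r 0.2935466917626545 arm angle 0.8819142130586248
tin ((482.5993957519531, 167.26919555664062), (128.14175415039062, 85.57437133789062), 84.81570434570312)
 r 0.29012143019566694 arm angle -1.0972672158703651
tin ((615.510009765625, -251.60804748535156), (62.7127799987793, 93.66785430908203), 74.23896789550781)
 r 0.15834821384302275 arm angle 1.6238926894931294
```

View pics/ovt.png

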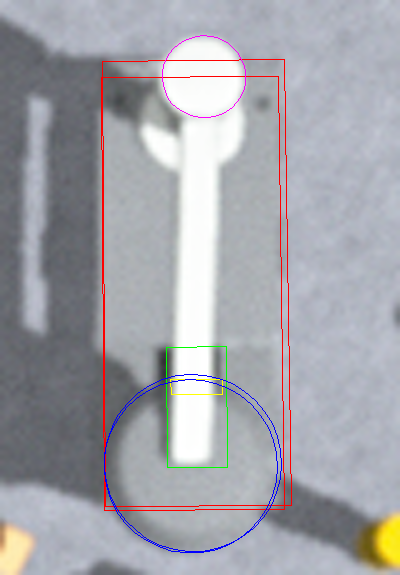

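View pics/ovs.png

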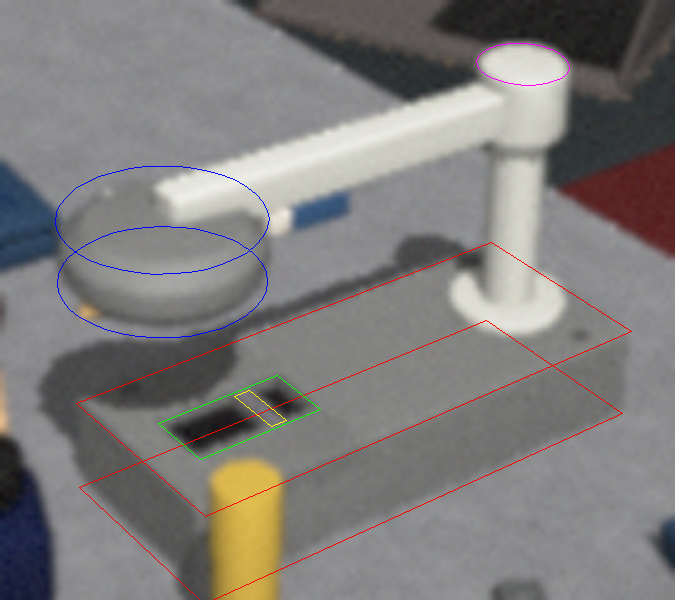

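The fit is good enough for the swing: mast at about (0.610,-0.093), tin at about (0.615,-0.252), so the arm has to go +95°. I'll straddle the bar 90 mm from the mast, with the jaws across it. First comes the approach, in 8 calls.

Request:
arm_command(xyz=[[0.04,-0.088,0],[0.08,-0.176,0],[0.12,-0.264,0],[0.16,-0.352,0],[0.2,-0.44,0],[0.24,-0.528,0],[0.28,-0.616,0],[0.32,-0.704,0],[0.36,-0.792,0],[0.4,-0.88,0]], rot=[[0,0,-0.0057],[0,0,-0.0114],[0,0,-0.0171],[0,0,-0.0228],[0,0,-0.0285],[0,0,-0.0342],[0,0,-0.0399],[0,0,-0.0456],[0,0,-0.0513],[0,0,-0.057]], fingers=[-0.06,-0.06,-0.06,-0.06,-0.06,-0.06,-0.06,-0.06,-0.06,-0.06])

```text
t: 2.2
tool_pos: [0.2391, 0.5301, 0.2313]
orientation: [0.901, 0.434, -0.0, -0.0]
contact_force: [0.8, 0.6, 0.2]
opening: 0.0402
```

Request:
arm_command(xyz=[[0.04,-0.1,0],[0.08,-0.2,0],[0.12,-0.3,0],[0.16,-0.4,0],[0.2,-0.5,0],[0.24,-0.6,0],[0.28,-0.7,0],[0.32,-0.8,0],[0.36,-0.9,0],[0.4,-1.0,0]], rot=[[0,0,-0.007],[0,0,-0.014],[0,0,-0.021],[0,0,-0.028],[0,0,-0.035],[0,0,-0.042],[0,0,-0.049],[0,0,-0.056],[0,0,-0.063],[0,0,-0.07]], fingers=[-0.06,-0.06,-0.06,-0.06,-0.06,-0.06,-0.06,-0.06,-0.06,-0.06])

```text
t: 3.2
tool_pos: [0.2791, 0.43, 0.2313]
orientation: [0.974, 0.227, -0.0, -0.0]
contact_force: [-0.0, 0.5, 0.7]
opening: 0.0403
```

Request:
arm_command(xyz=[[0.05,-0.1,0],[0.1,-0.2,0],[0.15,-0.3,0],[0.2,-0.4,0],[0.25,-0.5,0],[0.3,-0.6,0],[0.35,-0.7,0],[0.4,-0.8,0],[0.45,-0.9,0],[0.5,-1.0,0]], rot=[[0,0,-0.007],[0,0,-0.014],[0,0,-0.021],[0,0,-0.028],[0,0,-0.035],[0,0,-0.042],[0,0,-0.049],[0,0,-0.056],[0,0,-0.063],[0,0,-0.07]], fingers=[-0.06,-0.06,-0.06,-0.06,-0.06,-0.06,-0.06,-0.06,-0.06,-0.06])

```text
t: 4.2
tool_pos: [0.3292, 0.33, 0.2313]
orientation: [1.0, 0.009, 0.0, -0.0]
contact_force: [0.3, 0.7, 0.4]
opening: 0.0404
```

Request:
arm_command(xyz=[[0.05,-0.1,0],[0.1,-0.2,0],[0.15,-0.3,0],[0.2,-0.4,0],[0.25,-0.5,0],[0.3,-0.6,0],[0.35,-0.7,0],[0.4,-0.8,0],[0.45,-0.9,0],[0.5,-1.0,0]], rot=[[0,0,-0.007],[0,0,-0.014],[0,0,-0.021],[0,0,-0.028],[0,0,-0.035],[0,0,-0.042],[0,0,-0.049],[0,0,-0.056],[0,0,-0.063],[0,0,-0.07]], fingers=[-0.06,-0.06,-0.06,-0.06,-0.06,-0.06,-0.06,-0.06,-0.06,-0.06])

```text
t: 5.2
tool_pos: [0.3792, 0.2301, 0.2313]
orientation: [0.978, -0.209, 0.0, -0.0]
contact_force: [0.3, 0.4, 0.4]
opening: 0.0403
```

Request:
arm_command(xyz=[[0.05,-0.1,0],[0.1,-0.2,0],[0.15,-0.3,0],[0.2,-0.4,0],[0.25,-0.5,0],[0.3,-0.6,0],[0.35,-0.7,0],[0.4,-0.8,0],[0.45,-0.9,0],[0.5,-1.0,0]], rot=[[0,0,-0.007],[0,0,-0.014],[0,0,-0.021],[0,0,-0.028],[0,0,-0.035],[0,0,-0.042],[0,0,-0.049],[0,0,-0.056],[0,0,-0.063],[0,0,-0.07]], fingers=[-0.06,-0.06,-0.06,-0.06,-0.06,-0.06,-0.06,-0.06,-0.06,-0.06])

```text
t: 6.2
tool_pos: [0.4292, 0.13, 0.2313]
orientation: [0.909, -0.417, 0.0, -0.0]
contact_force: [-0.4, 0.1, 0.2]
opening: 0.0402
```

Request:
arm_command(xyz=[[0.05,-0.1,0],[0.1,-0.2,0],[0.15,-0.3,0],[0.2,-0.4,0],[0.25,-0.5,0],[0.3,-0.6,0],[0.35,-0.7,0],[0.4,-0.8,0],[0.45,-0.9,0],[0.5,-1.0,0]], rot=[[0,0,-0.007],[0,0,-0.014],[0,0,-0.021],[0,0,-0.028],[0,0,-0.035],[0,0,-0.042],[0,0,-0.049],[0,0,-0.056],[0,0,-0.063],[0,0,-0.07]], fingers=[-0.06,-0.06,-0.06,-0.06,-0.06,-0.06,-0.06,-0.06,-0.06,-0.06])

```text
t: 7.2
tool_pos: [0.4792, 0.03, 0.2313]
orientation: [0.796, -0.606, 0.0, -0.0]
contact_force: [0.4, 0.0, -0.1]
opening: 0.0404
```

```bash
python3 - <<'E'
from bench import telemetry
import numpy as np
from scipy.spatial.transform import Rotation as R
o=telemetry.observe();print(o["t"],o["tool_pos"],o["q"]); x=R.from_quat(o["orientation"]).as_matrix()[:,0];print(np.degrees(np.arctan2(x[1],x[0])))
E
```

```text
7.2 [0.47917968 0.03002058 0.23127286] [-0.8083393   0.04779387  0.68639091  2.02099094 -0.03426542  1.08378381
 -1.40734572]
-74.53468112530142
```

Request:
arm_command(xyz=[[0.04,-0.1,0],[0.1,-0.2,0],[0.15,-0.3,0],[0.2,-0.4,0],[0.25,-0.5,0],[0.3,-0.6,0],[0.35,-0.7,-0.05],[0.4,-0.8,-0.1],[0.41,-0.9,-0.15],[0.41,-1.0,-0.2]], rot=[[0,0,-0.005],[0,0,-0.01],[0,0,-0.015],[0,0,-0.02],[0,0,-0.025],[0,0,-0.03],[0,0,-0.035],[0,0,-0.04],[0,0,-0.045],[0,0,-0.051]], fingers=[-0.06,-0.06,-0.06,-0.06,-0.06,-0.06,-0.06,-0.06,-0.06,-0.06])

```text
t: 8.2
tool_pos: [0.5196, -0.07, 0.2105]
orientation: [-0.689, 0.725, 0.0, -0.0]
contact_force: [0.5, 0.3, -0.2]
opening: 0.0408
```

```bash
python3 - <<'E'
from bench import telemetry,imaging
import cv2
o=telemetry.observe();print(o["t"],o["tool_pos"],o["q"],o["opening"])
for n,(x,y,w,h) in dict(top=(270,170,200,150),scene=(240,190,200,150)).items():
    f=imaging.grab_frame(n); cv2.imwrite(f"pics/{n}1.png",cv2.resize(f["color"][y:y+h,x:x+w],None,fx=4,fy=4,interpolation=cv2.INTER_CUBIC))
E
```

```text
8.2 [ 0.51963085 -0.07000734  0.21050842] [-0.6536831   0.20509691  0.79617501  1.94931885 -0.16752092  1.05463854
 -1.40535046] 0.04080193413125151
```

View pics/scene1.png

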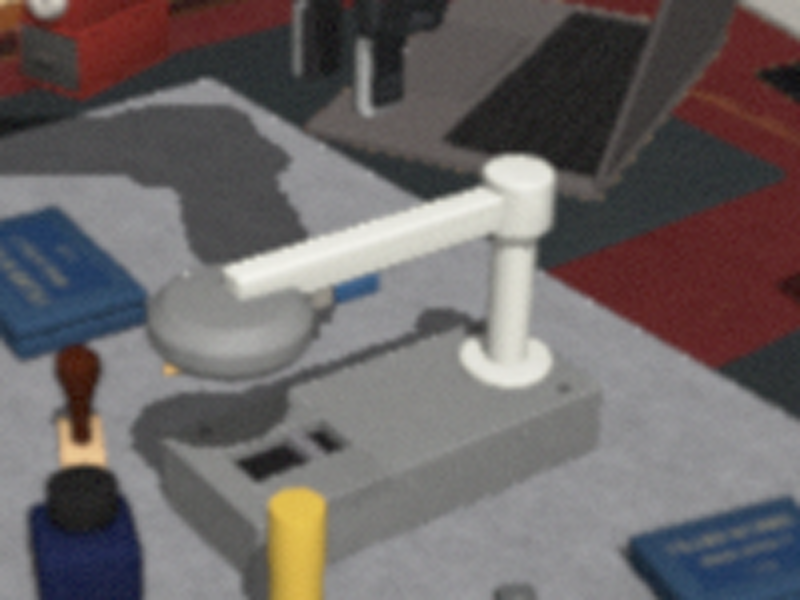

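View pics/top1.png

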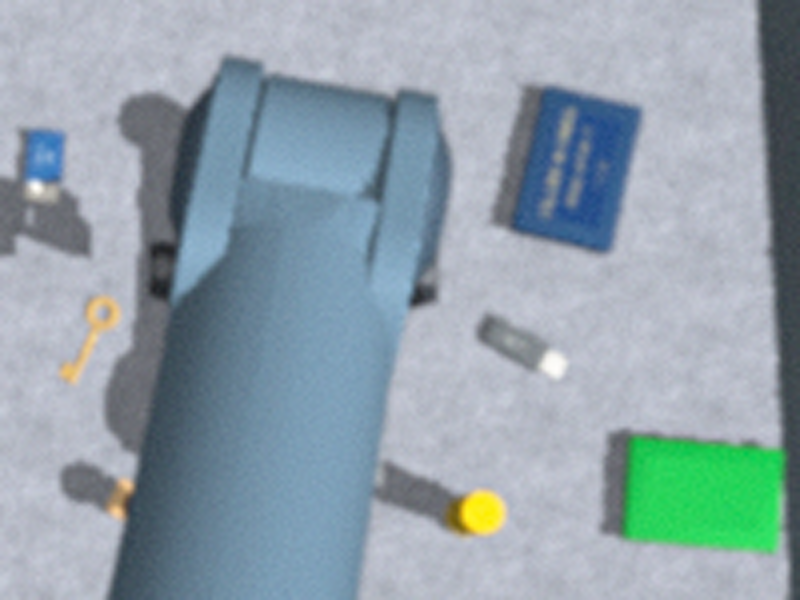

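```bash
python3 - <<'E'
from fit import *
p=np.load("p.npy")
print(proj(S,[(.5196,-.07,.2105),(.5196,-.05,.22),(.5196,-.09,.22),armpt(p,.09,.145)]))
# refit with left-edge points & head
obs+=[]
def res2(p):
    o=list(res(p))
    a=proj(T,[L(p,(.1,.043,.04)),L(p,(-.05,.043,.04))]); d=(a[1]-a[0])/np.linalg.norm(a[1]-a[0])
    for q in(tp(99,110),tp(96,340)): w=np.array(q)-a[0]; o.append(d[0]*w[1]-d[1]*w[0])
    a=proj(T,[L(p,(.1,-.043,.04)),L(p,(-.05,-.043,.04))]); d=(a[1]-a[0])/np.linalg.norm(a[1]-a[0])
    for q in(tp(279,110),tp(279,340),tp(279,490)): w=np.array(q)-a[0]; o.append(d[0]*w[1]-d[1]*w[0])
    return np.array(o)
s=least_squares(res2,p,loss="soft_l1");p=s.x;print(p,np.round(res2(p),1))
np.save("p.npy",p)
print(armpt(p,.09,.1),L(p,(.075,0,0)),armpt(p,.165,.1))
E
```

```text
[[325.74577358 212.7905529 ]
 [319.14803272 204.4155249 ]
 [332.80810528 211.69944033]
 [331.36687265 247.36704785]]
[ 0.53547897 -0.09066871 -0.02878943 -0.02100318] [ 0.6 -2.2 -1.4 -1.  -0.7  0.2 -2.9 -2.4 -1.   0.5 -0.3 -1.   2.   0.6
 -0.2 -1.   0.4 -0.5 -0.1 -0.9  0.9  0.7 -0.4 -0.3  0.3 -0.   0.4  0.5
  0.7  0.9]
(np.float64(0.5205594360810363), np.float64(-0.08834813397647373), 0.10200000000000001) (np.float64(0.6104478904708764), np.float64(-0.09282761691601404), 0.002) (np.float64(0.4456523907561695), np.float64(-0.08461523152685681), 0.10200000000000001)
```

Request:
arm_command(xyz=[[0,-0.1,0],[0,-0.185,-0.1],[0,-0.185,-0.3],[0,-0.185,-0.45],[0,-0.185,-0.6],[0,-0.185,-0.75],[0,-0.185,-0.88],[0,-0.185,-0.93],[0,-0.185,-0.93],[0,-0.185,-0.93]], rot=[[0,0,0],[0,0,0],[0,0,0],[0,0,0],[0,0,0],[0,0,0],[0,0,0],[0,0,0],[0,0,0],[0,0,0]], fingers=[-0.06,-0.06,-0.06,-0.06,-0.06,-0.06,-0.06,-0.06,-0.3,-0.45])

```text
t: 9.3
tool_pos: [0.5202, -0.0878, 0.1186]
orientation: [-0.69, 0.724, -0.0, 0.0]
contact_force: [0.6, 0.6, -0.4]
opening: 0.0236
```

```bash
python3 - <<'E'
from bench import telemetry,imaging
import cv2
o=telemetry.observe();print(o["t"],o["tool_pos"],o["q"],o["opening"],o["contact_force"])
for n,(x,y,w,h) in dict(scene=(240,190,200,150)).items():
    f=imaging.grab_frame(n); cv2.imwrite(f"pics/{n}2.png",cv2.resize(f["color"][y:y+h,x:x+w],None,fx=4,fy=4,interpolation=cv2.INTER_CUBIC))
E
```

```text
9.3 [ 0.52020301 -0.08779199  0.11857134] [-0.54698828  0.36037043  0.74357196  2.01609971 -0.31510434  0.87906864
 -1.24931266] 0.023575906140473894 [ 0.60423265  0.61177374 -0.4216123 ]
```

View pics/scene2.png

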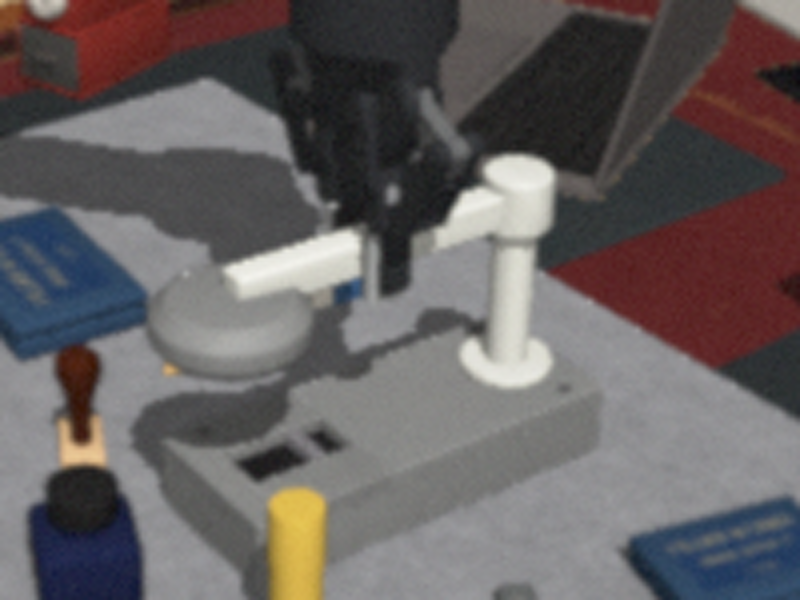

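```bash
python3 - <<'E'
import numpy as np
d=np.radians(177)
for A in(range(5,51,5),(56,62,68,74,80,86,92,97.5)):
  b=0 if A[0]==5 else 50
  f=lambda t:.9*np.array([np.cos(d+np.radians(t)),np.sin(d+np.radians(t))])
  print([[*np.round(f(t)-f(b),3).tolist(),0] for t in A]); print([[0,0,round((t-b)/360,4)] for t in A])
E
```

```text
[[-0.001, -0.079, 0], [0.005, -0.157, 0], [0.018, -0.234, 0], [0.038, -0.31, 0], [0.064, -0.384, 0], [0.097, -0.456, 0], [0.136, -0.524, 0], [0.18, -0.589, 0], [0.23, -0.649, 0], [0.285, -0.705, 0]]
[[0, 0, 0.0139], [0, 0, 0.0278], [0, 0, 0.0417], [0, 0, 0.0556], [0, 0, 0.0694], [0, 0, 0.0833], [0, 0, 0.0972], [0, 0, 0.1111], [0, 0, 0.125], [0, 0, 0.1389]]
[[0.072, -0.061, 0], [0.15, -0.113, 0], [0.233, -0.157, 0], [0.321, -0.193, 0], [0.411, -0.219, 0], [0.504, -0.235, 0], [0.598, -0.242, 0], [0.684, -0.239, 0]]
[[0, 0, 0.0167], [0, 0, 0.0333], [0, 0, 0.05], [0, 0, 0.0667], [0, 0, 0.0833], [0, 0, 0.1], [0, 0, 0.1167], [0, 0, 0.1319]]
```

Request:
arm_command(xyz=[[0,-0.08,0],[0.005,-0.16,0],[0.02,-0.235,0],[0.04,-0.31,0],[0.065,-0.385,0],[0.1,-0.455,0],[0.135,-0.525,0],[0.18,-0.59,0],[0.23,-0.65,0],[0.285,-0.705,0]], rot=[[0,0,0.014],[0,0,0.028],[0,0,0.042],[0,0,0.056],[0,0,0.069],[0,0,0.083],[0,0,0.097],[0,0,0.111],[0,0,0.125],[0,0,0.139]], fingers=[-0.45,-0.45,-0.45,-0.45,-0.45,-0.45,-0.45,-0.45,-0.45,-0.45])

```text
t: 10.35
tool_pos: [0.5485, -0.1577, 0.1189]
orientation: [0.932, -0.362, -0.0, -0.001]
contact_force: [-0.4, 0.8, 0.7]
opening: 0.0238
```

```bash
python3 - <<'E'
from bench import telemetry,imaging
import cv2
o=telemetry.observe();print(o["t"],o["tool_pos"],o["q"],o["opening"],o["contact_force"])
for n,(x,y,w,h) in dict(scene=(240,190,200,150)).items():
    f=imaging.grab_frame(n); cv2.imwrite(f"pics/{n}3.png",cv2.resize(f["color"][y:y+h,x:x+w],None,fx=4,fy=4,interpolation=cv2.INTER_CUBIC))
E
```

```text
10.35 [ 0.54847963 -0.15772099  0.11891146] [-0.25071946  0.4043716   0.55258851  1.90702663 -0.26773697  0.90313463
 -0.30714278] 0.023769783845392047 [-0.37973147  0.82196655  0.72568605]
```

View pics/scene3.png

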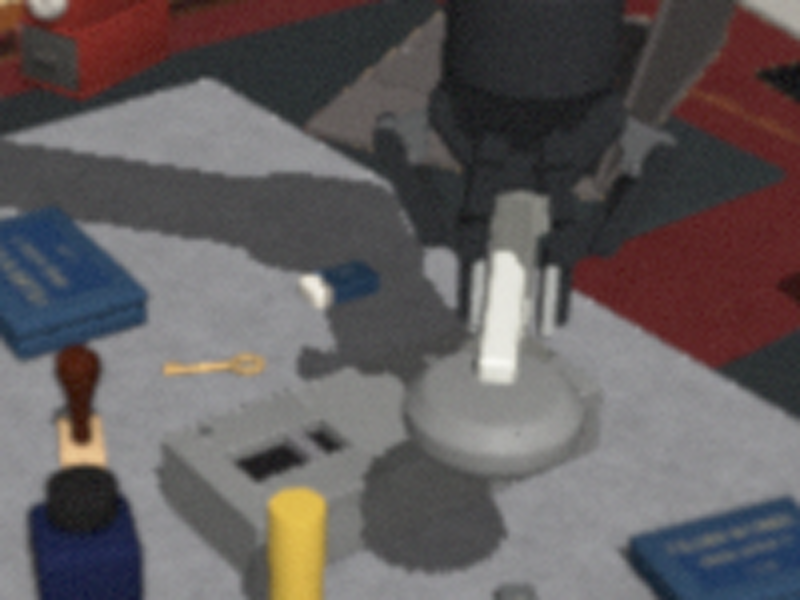

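The arm has swung about 50° with the bar still between the fingers, and the tin at lower right is untouched. On with the second half.

Request:
arm_command(xyz=[[0.07,-0.06,0],[0.15,-0.115,0],[0.235,-0.157,0],[0.32,-0.193,0],[0.41,-0.22,0],[0.505,-0.235,0],[0.6,-0.242,0],[0.685,-0.24,0],[0.685,-0.24,0],[0.685,-0.24,0]], rot=[[0,0,0.017],[0,0,0.033],[0,0,0.05],[0,0,0.067],[0,0,0.083],[0,0,0.1],[0,0,0.117],[0,0,0.132],[0,0,0.132],[0,0,0.132]], fingers=[-0.45,-0.45,-0.45,-0.45,-0.45,-0.45,-0.45,-0.45,-0.45,-0.45])

```text
t: 11.4
tool_pos: [0.617, -0.1822, 0.1187]
orientation: [0.999, 0.041, 0.0, 0.0]
contact_force: [-0.3, -0.0, -0.8]
opening: 0.0234
```

```bash
python3 - <<'E'
from bench import telemetry,imaging
import cv2,pickle
o=telemetry.observe();print(o["t"],o["tool_pos"],o["q"],o["opening"],o["contact_force"])
F={}
for n,(x,y,w,h) in dict(scene=(240,220,200,150),top=(310,170,160,120)).items():
    f=imaging.grab_frame(n);F[n]=f; cv2.imwrite(f"pics/{n}4.png",cv2.resize(f["color"][y:y+h,x:x+w],None,fx=4 if n=="scene" else 5,fy=4 if n=="scene" else 5,interpolation=cv2.INTER_CUBIC))
pickle.dump(F,open("f4.pkl","wb"))
E
```

```text
11.4 [ 0.61701926 -0.18216853  0.1187277 ] [-0.05696922  0.50391723  0.36104452  1.71899402 -0.21044307  0.95598227
  0.4672299 ] 0.02343977783156505 [-0.28235065 -0.02179003 -0.76536165]
```

View pics/scene4.png

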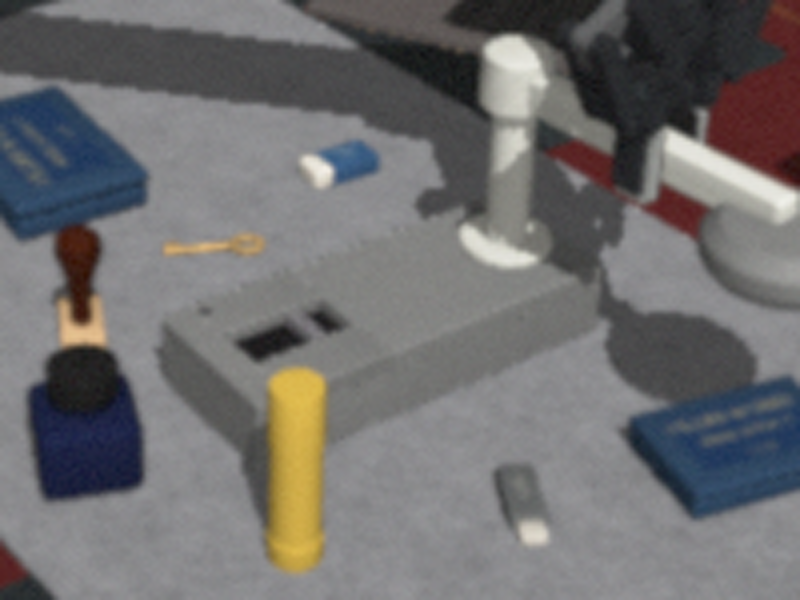

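View pics/top4.png

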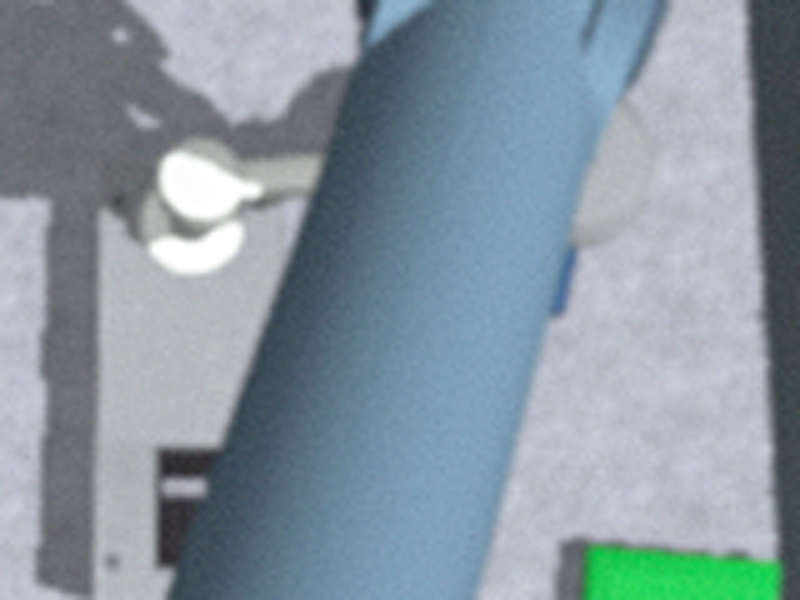

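Request:
arm_command(xyz=[[0,0,0],[0,0,0],[0,0,0.2],[0,0,0.4],[0,0,0.7],[-0.1,0.1,1.0],[-0.3,0.25,1.0],[-0.55,0.4,1.0],[-0.8,0.6,1.0],[-1.0,0.9,1.0]], rot=[[0,0,0],[0,0,0],[0,0,0],[0,0,0],[0,0,0],[0,0,-0.004],[0,0,-0.008],[0,0,-0.012],[0,0,-0.016],[0,0,-0.016]], fingers=[-0.1,-0.06,-0.06,-0.06,-0.06,-0.06,-0.2,-0.5,-1,-1])

```text
t: 12.5
tool_pos: [0.515, -0.0935, 0.2183]
orientation: [1.0, -0.01, -0.0, 0.0]
contact_force: [0.1, 0.6, -0.7]
opening: 0.0004
```

```bash
python3 - <<'E'
from bench import telemetry,imaging
import cv2,pickle
o=telemetry.observe();print(o["t"],o["tool_pos"],o["q"],o["opening"],o["contact_force"])
F={}
for n,(x,y,w,h) in dict(scene=(265,240,200,125),top=(310,180,160,120)).items():
    f=imaging.grab_frame(n);F[n]=f; cv2.imwrite(f"pics/{n}5.png",cv2.resize(f["color"][y:y+h,x:x+w],None,fx=4 if n=="scene" else 5,fy=4 if n=="scene" else 5,interpolation=cv2.INTER_CUBIC))
pickle.dump(F,open("f5.pkl","wb"))
E
```

```text
12.5 [ 0.51495649 -0.09353267  0.2183235 ] [-0.24877283  0.15789353  0.38345251  1.92995909 -0.06637913  1.06604423
  0.14218435] 0.0003732855162527516 [ 0.10028609  0.63452708 -0.72131004]
```

View pics/scene5.png

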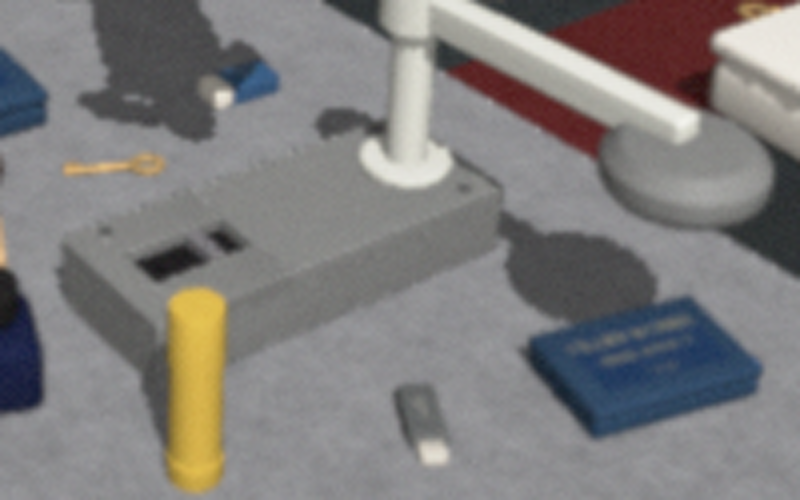

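View pics/top5.png

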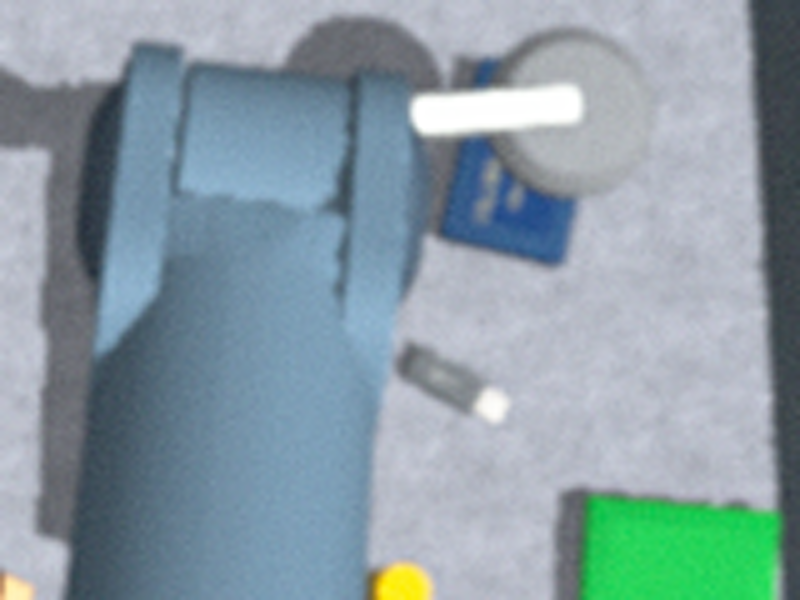

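```bash
cat > ov5.py <<'E'
import sys
from fit import *
def draw(f,p,x,y,w,h,s,o,arm=None):
    i=cv2.resize(f["color"][y:y+h,x:x+w],None,fx=s,fy=s,interpolation=cv2.INTER_CUBIC)
    def pl(P,col): cv2.polylines(i,[((proj(f,P)-[x,y]+.5)*s).astype(int)],True,col,1)
    B=lambda x0,x1,y0,y1,z:[L(p,q) for q in((x0,y0,z),(x1,y0,z),(x1,y1,z),(x0,y1,z))]
    pl(B(-.105,.105,-.043,.043,.04),(0,0,255)); pl(B(-.105,.105,-.043,.043,0),(0,0,255));pl(B(-.087,-.031,-.014,.014,.04),(0,255,0)); pl(B(-.053,-.046,-.012,.012,.04),(0,255,255))
    cv2.imwrite(o,i)
if __name__=="__main__":
    G=pickle.load(open("f5.pkl","rb")); p=np.load("p.npy")
    draw(G["scene"],p,275,260,120,80,6,"pics/o5.png")
    i=cv2.resize(G["scene"]["color"][260:340,275:395],None,fx=6,fy=6,interpolation=cv2.INTER_CUBIC); cv2.imwrite("pics/o5r.png",i)
    f=G["top"]; hc=unproj(f,[(310+571/5-.5,180+112/5-.5)],.125)[0]; print("head",hc,"d",hc[:2]-[.6155,-.2516])
    print(unproj(f,[(310+497/5-.5,180+105/5-.5),(310+580/5-.5,180+105/5-.5)],.147))
    for d in (-4,0,4): print(f["t"][:1])if 0 else None
    # tin from top, blue mask corners
    print(unproj(f,[(310+440/5-.5,180+235/5-.5),(310+560/5-.5,180+265/5-.5),(310+582/5-.5,180+185/5-.5)],.02))
E
python3 ov5.py
```

```text
head [ 0.61839968 -0.25689313  0.125     ] d [ 0.00289968 -0.00529313]
[[ 0.61790112 -0.22085916  0.147     ]
 [ 0.61702873 -0.2568542   0.147     ]]
[[ 0.58100769 -0.21093821  0.02      ]
 [ 0.56513373 -0.26758966  0.02      ]
 [ 0.60353909 -0.27997903  0.02      ]]
```

View pics/o5.png

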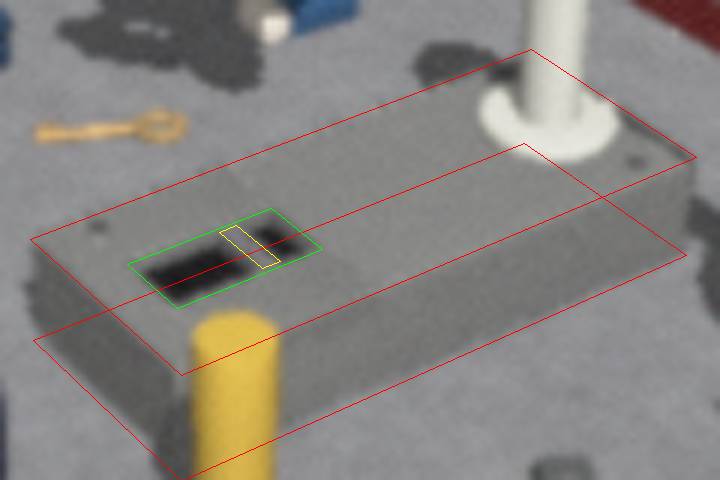

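View pics/o5r.png

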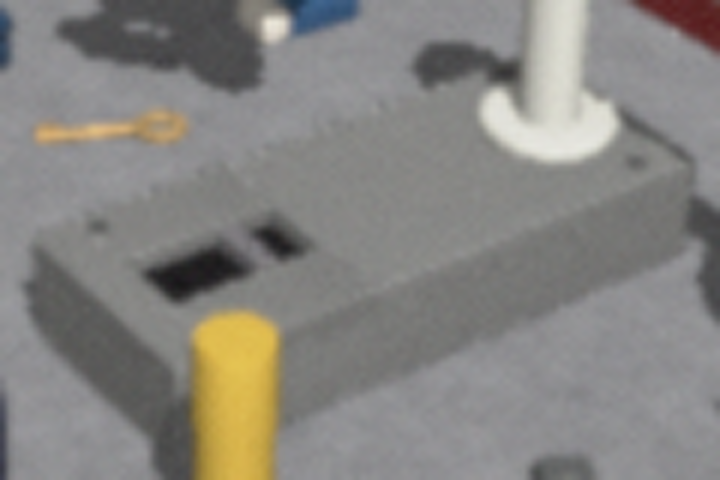

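```bash
python3 - <<'E'
import pickle,cv2
from h import *
G=pickle.load(open("f4.pkl","rb"));f=G["top"]
i=cv2.resize(f["color"][245:295,325:365],None,fx=12,fy=12,interpolation=cv2.INTER_CUBIC)
for k in range(0,40,5): cv2.putText(i,str(325+k),(k*12,8),0,.3,(0,0,255),1)
for k in range(0,50,5): cv2.putText(i,str(245+k),(0,k*12+4),0,.3,(0,0,255),1)
cv2.imwrite("pics/w4.png",i)
g=cv2.cvtColor(f["color"],cv2.COLOR_BGR2GRAY)
print("col346:",[(r,int(g[r,345:349].mean())) for r in range(252,290)])
print("row266:",[(c,int(g[264:265,c].mean())) for c in range(334,352)])
c=-f["R"].T@f["t"];print(c)
s=G["scene"];print(-s["R"].T@s["t"])
G5=pickle.load(open("f5.pkl","rb"))["scene"]
i=cv2.resize(G5["color"][285:320,285:340],None,fx=14,fy=14,interpolation=cv2.INTER_CUBIC)
for k in range(0,55,5): cv2.putText(i,str(285+k),(k*14,8),0,.3,(0,0,255),1)
for k in range(0,35,5): cv2.putText(i,str(285+k),(0,k*14+4),0,.3,(0,0,255),1)
cv2.imwrite("pics/w5.png",i)
E
```

```text
col346: [(252, 183), (253, 183), (254, 183), (255, 182), (256, 183), (257, 183), (258, 172), (259, 131), (260, 78), (261, 52), (262, 48), (263, 47), (264, 54), (265, 101), (266, 159), (267, 175), (268, 156), (269, 104), (270, 62), (271, 51), (272, 55), (273, 53), (274, 56), (275, 56), (276, 58), (277, 61), (278, 62), (279, 63), (280, 64), (281, 65), (282, 67), (283, 71), (284, 74), (285, 76), (286, 72), (287, 72), (288, 72), (289, 71)]
row266: [(334, 175), (335, 172), (336, 173), (337, 174), (338, 177), (339, 174), (340, 160), (341, 113), (342, 70), (343, 49), (344, 56), (345, 56), (346, 54), (347, 50), (348, 56), (349, 49), (350, 59), (351, 58)]
[ 0.38397283 -0.03678465  1.30722638]
[ 0.0284217  -0.68292334  0.56442741]
```

View pics/w4.png

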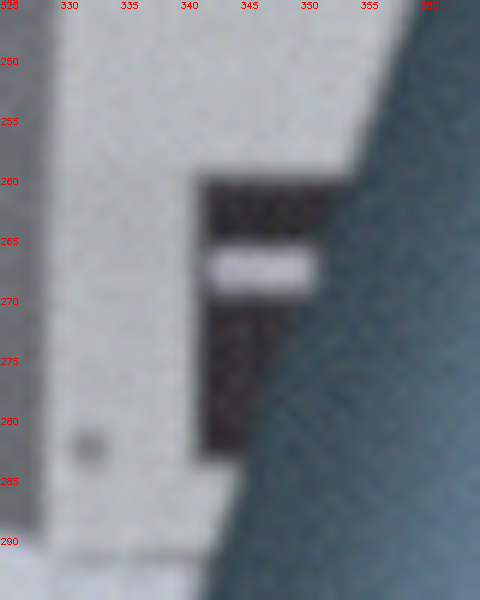

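View pics/w5.png

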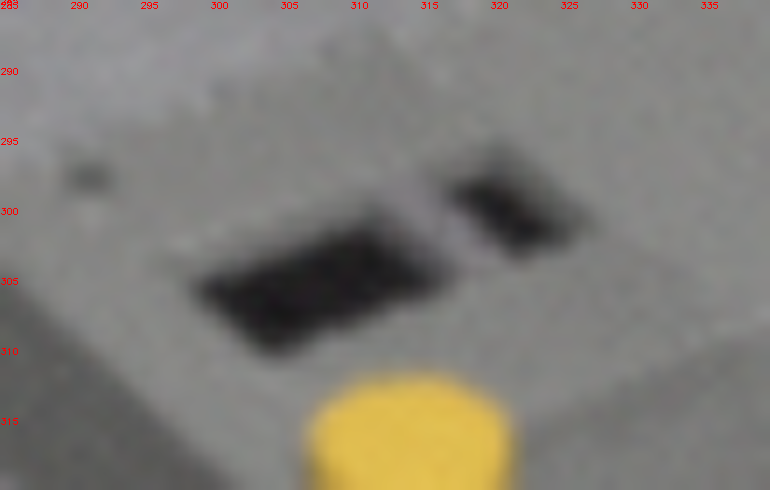

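```bash
python3 - <<'E'
import pickle
from h import *
f=pickle.load(open("f4.pkl","rb"))["top"]
for n,uv in dict(well_plus=(345,259.3),nub_plus=(345,265.2),nub_minus=(345,268.9),well_minus=(343,282.9),left=(341.0,264),left2=(341.1,280),lb=(328.3,264),lb2=(328.0,285),farl=(335,202),endl=(335,290.6)).items(): print(n,unproj(f,[uv],.042)[0].round(4))
s=pickle.load(open("f5.pkl","rb"))["scene"]
o=lambda X,Y:(285+X/14-.5,285+Y/14-.5)
for n,uv in dict(wm_l=o(190,290),wm_r=o(270,358),wp_r=o(585,225),wp_m=o(545,185),nubm_r=o(455,285),side=o(400,315)).items(): print(n,unproj(s,[uv],.042)[0].round(4))
E
```

```text
well_plus [ 0.5034 -0.0826  0.042 ]
nub_plus [ 0.4897 -0.0822  0.042 ]
nub_minus [ 0.481  -0.0819  0.042 ]
well_minus [ 0.4486 -0.0764  0.042 ]
left [ 0.4927 -0.073   0.042 ]
left2 [ 0.4555 -0.0722  0.042 ]
lb [ 0.4934 -0.0434  0.042 ]
lb2 [ 0.4446 -0.0415  0.042 ]
farl [ 0.6398 -0.0629  0.042 ]
endl [ 0.4313 -0.0574  0.042 ]
wm_l [ 0.4495 -0.0811  0.042 ]
wm_r [ 0.4492 -0.0999  0.042 ]
wp_r [ 0.502  -0.1004  0.042 ]
wp_m [ 0.5035 -0.0896  0.042 ]
nubm_r [ 0.4791 -0.1012  0.042 ]
side [ 0.469  -0.1023  0.042 ]
```

Request:
arm_command(xyz=[[-0.1,0.01,0],[-0.2,0.03,0],[-0.35,0.05,0],[-0.505,0.06,-0.1],[-0.505,0.06,-0.3],[-0.505,0.06,-0.5],[-0.505,0.06,-0.7],[-0.505,0.06,-0.85],[-0.505,0.06,-1.0],[-0.505,0.06,-1.0]], rot=[[0,0,0],[0,0,-0.001],[0,0,-0.001],[0,0,-0.001],[0,0,-0.001],[0,0,-0.001],[0,0,-0.001],[0,0,-0.001],[0,0,-0.001],[0,0,-0.001]], fingers=[-1,-1,-1,-1,-1,-1,-1,-1,-1,-1])

```text
t: 13.6
tool_pos: [0.464, -0.0872, 0.1164]
orientation: [1.0, -0.012, -0.002, 0.0]
contact_force: [-0.3, 0.6, -0.7]
opening: 0.0
```

Request:
arm_command(xyz=[[0,0,-0.1],[0,0,-0.2],[0,0,-0.3],[0,0,-0.4],[0,0,-0.5],[0,0,-0.6],[0,0,-0.65],[0,0,-0.7],[0,0,-0.7],[0,0,-0.7]], rot=[[0,0,0],[0,0,0],[0,0,0],[0,0,0],[0,0,0],[0,0,0],[0,0,0],[0,0,0],[0,0,0],[0,0,0]], fingers=[-1,-1,-1,-1,-1,-1,-1,-1,-1,-1])

```text
t: 14.6
tool_pos: [0.4665, -0.0862, 0.0484]
orientation: [1.0, -0.011, 0.0, 0.0]
contact_force: [0.2, 0.1, 0.4]
opening: -0.0002
```

```bash
cat > look.py <<'E'
import sys,cv2,pickle
from bench import telemetry,imaging
from scipy.spatial.transform import Rotation as R
import numpy as np
o=telemetry.observe();x=R.from_quat(o["orientation"]).as_matrix()[:,0];print(o["t"],o["tool_pos"].round(4),o["q"].round(2),o["opening"],o["contact_force"].round(2),"jaw",np.degrees(np.arctan2(x[1],x[0])))
f=imaging.grab_frame("scene"); pickle.dump(f,open("s_%s.pkl"%sys.argv[1],"wb"))
x,y,w,h=270,230,120,100
cv2.imwrite(f"pics/look_{sys.argv[1]}.png",cv2.resize(f["color"][y:y+h,x:x+w],None,fx=6,fy=6,interpolation=cv2.INTER_CUBIC))
E
python3 look.py 6
```

```text
14.6 [ 0.4665 -0.0862  0.0484] [-0.21  0.33  0.34  2.16 -0.17  0.68  0.23] -0.0001763755382542648 [0.2  0.1  0.37] jaw -1.2492119163663782
```

View pics/look_6.png

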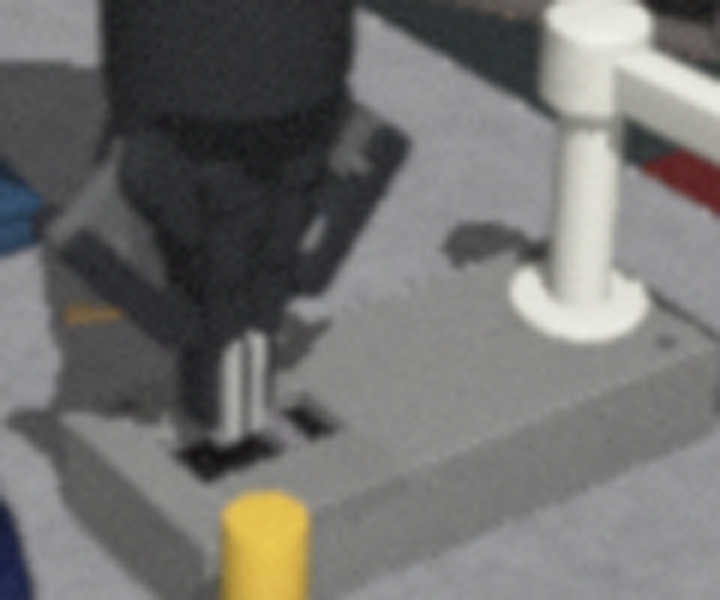

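```bash
python3 - <<'E'
import pickle,cv2
from h import *
f=pickle.load(open("s_6.pkl","rb"))
i=cv2.imread("pics/look_6.png")
def pl(P,col): cv2.polylines(i,[((proj(f,P)-[270,230]+.5)*6).astype(int)],True,col,1)
c=np.array([.4665,-.0862,.0484])
for a,col in((.0145,(0,0,255)),(.008,(0,255,0))):
  for z in(0,.02): pl([c+[sx*a,sy*.011,z] for sx,sy in((-1,-1),(1,-1),(1,1),(-1,1))],col)
cv2.imwrite("pics/l6o.png",i[330:540,120:400].repeat(2,0).repeat(2,1))
E
```

```text
(no output)
```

View pics/l6o.png

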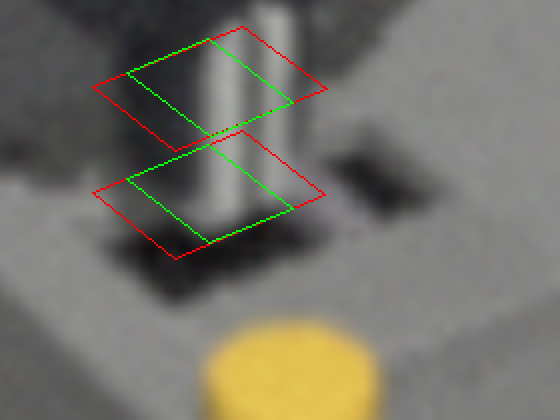

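Request:
arm_command(xyz=[[-0.02,-0.013,0],[-0.02,-0.013,0],[-0.02,-0.013,-0.02],[-0.02,-0.013,-0.04],[-0.02,-0.013,-0.06],[-0.02,-0.013,-0.08],[-0.02,-0.013,-0.1],[-0.02,-0.013,-0.12],[-0.02,-0.013,-0.12],[-0.02,-0.013,-0.12]], rot=[[0,0,0],[0,0,-0.001],[0,0,-0.001],[0,0,-0.001],[0,0,-0.001],[0,0,-0.001],[0,0,-0.001],[0,0,-0.001],[0,0,-0.001],[0,0,-0.001]], fingers=[-1,-1,-1,-1,-1,-1,-1,-1,-1,-1])

```text
t: 15.65
tool_pos: [0.4642, -0.0875, 0.0362]
orientation: [1.0, -0.014, -0.0, 0.0]
contact_force: [-0.1, 0.4, 0.1]
opening: -0.0001
```

```bash
python3 look.py 7
```

```text
15.65 [ 0.4642 -0.0875  0.0362] [-0.2   0.35  0.33  2.17 -0.19  0.65  0.24] -0.00014639261903184381 [-0.15  0.42  0.13] jaw -1.6059720433550329
```

View pics/look_7.png

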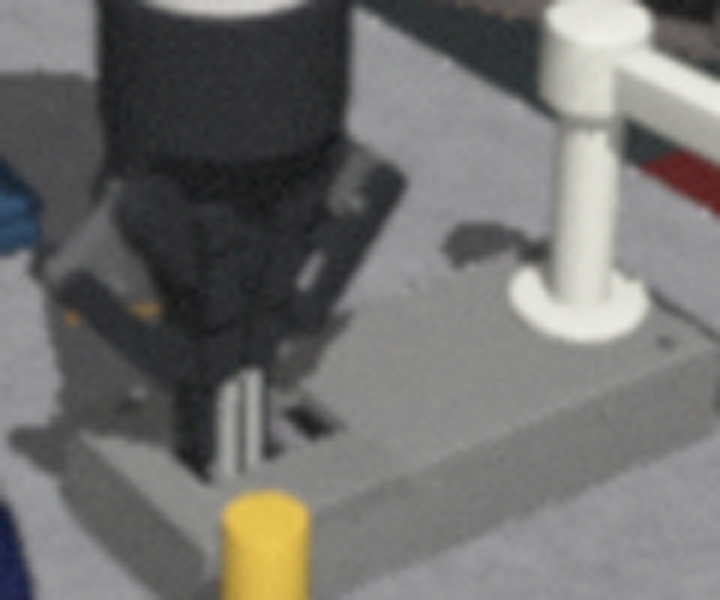

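Request:
arm_command(xyz=[[0.02,0,0],[0.04,-0.001,0],[0.06,-0.002,0],[0.08,-0.002,0],[0.1,-0.003,0],[0.12,-0.003,0],[0.14,-0.004,0],[0.16,-0.004,0],[0.16,-0.004,0],[0.16,-0.004,0]], rot=[[0,0,0],[0,0,0],[0,0,0],[0,0,0],[0,0,0],[0,0,0],[0,0,0],[0,0,0],[0,0,0],[0,0,0]], fingers=[-1,-1,-1,-1,-1,-1,-1,-1,-1,-1])

```text
t: 16.7
tool_pos: [0.4797, -0.0879, 0.036]
orientation: [1.0, -0.014, -0.001, -0.0]
contact_force: [-2.0, 0.4, 0.1]
opening: -0.0
```

Request:
arm_command(xyz=[[0.01,0,0],[0.02,0,0],[0.02,0,0],[0.03,-0.001,0],[0.03,-0.001,0],[0.04,-0.001,0],[0.04,-0.001,0],[0.04,-0.001,0],[0.04,-0.001,0],[0.04,-0.001,0]], rot=[[0,0,0],[0,0,0],[0,0,0],[0,0,0],[0,0,0],[0,0,0],[0,0,0],[0,0,0],[0,0,0],[0,0,0]], fingers=[-1,-1,-1,-1,-1,-1,-1,-1,-1,-1])

```text
t: 17.7
tool_pos: [0.4842, -0.088, 0.0363]
orientation: [1.0, -0.014, -0.0, 0.0]
contact_force: [-2.8, -0.9, -1.8]
opening: 0.0
```

```bash
python3 look.py 8
```

```text
17.7 [ 0.4842 -0.088   0.0363] [-0.19  0.38  0.33  2.12 -0.2   0.67  0.24] 3.9549184134012e-05 [-2.75 -0.93 -1.79] jaw -1.6048204643498234
```

View pics/look_8.png

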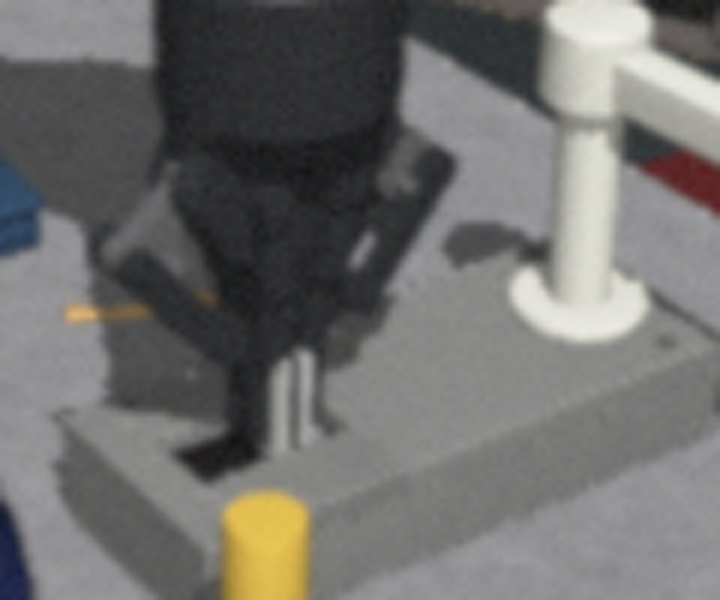

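The fingertip is in the well and the nub is moving at about 2–3 N, with no hard stop yet. I'll push on.

Request:
arm_command(xyz=[[0.01,0,0],[0.01,0,0],[0.02,0,0],[0.02,0,0],[0.03,-0.001,0],[0.03,-0.001,0],[0.03,-0.001,0],[0.03,-0.001,0],[0.03,-0.001,0],[0.03,-0.001,0]], rot=[[0,0,0],[0,0,0],[0,0,0],[0,0,0],[0,0,0],[0,0,0],[0,0,0],[0,0,0],[0,0,0],[0,0,0]], fingers=[-1,-1,-1,-1,-1,-1,-1,-1,-1,-1])

```text
t: 18.75
tool_pos: [0.4875, -0.088, 0.0364]
orientation: [1.0, -0.014, 0.0, -0.0]
contact_force: [-0.8, -1.0, -0.3]
opening: -0.0003
```

Request:
arm_command(xyz=[[0.01,0,0],[0.01,0,0],[0.02,0,0],[0.02,0,0],[0.03,-0.001,0],[0.03,-0.001,0],[0.03,-0.001,0],[0.03,-0.001,0],[0.03,-0.001,0],[0.03,-0.001,0]], rot=[[0,0,0],[0,0,0],[0,0,0],[0,0,0],[0,0,0],[0,0,0],[0,0,0],[0,0,0],[0,0,0],[0,0,0]], fingers=[-1,-1,-1,-1,-1,-1,-1,-1,-1,-1])

```text
t: 19.75
tool_pos: [0.4891, -0.0881, 0.0361]
orientation: [1.0, -0.014, -0.001, -0.0]
contact_force: [-4.7, 0.6, 3.3]
opening: -0.0003
```

```bash
python3 look.py 9
```

```text
19.75 [ 0.4891 -0.0881  0.0361] [-0.19  0.39  0.33  2.11 -0.2   0.67  0.24] -0.00028828007983547533 [-4.72  0.61  3.3 ] jaw -1.6179040641117732
```

View pics/look_9.png

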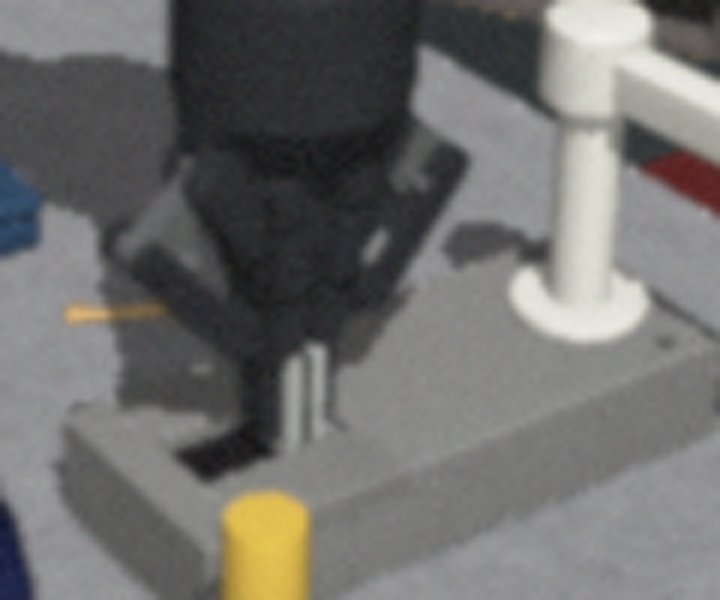

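Request:
arm_command(xyz=[[0.01,0,0],[0.01,0,0],[0.02,0,0],[0.02,0,0],[0.03,0,0],[0.03,0,0],[0.03,0,0],[0.03,0,0],[0.03,0,0],[0.03,0,0]], rot=[[0,0,0],[0,0,0],[0,0,0],[0,0,0],[0,0,0],[0,0,0],[0,0,0],[0,0,0],[0,0,0],[0,0,0]], fingers=[-1,-1,-1,-1,-1,-1,-1,-1,-1,-1])

```text
t: 20.8
tool_pos: [0.4892, -0.0879, 0.0356]
orientation: [1.0, -0.014, -0.004, -0.001]
contact_force: [-9.5, 0.2, 7.2]
opening: -0.0002
```

It's at the hard stop: x holds at 0.489 while the force climbs to 9.5 N. Now I'll back off, lift and move clear for a look.

Request:
arm_command(xyz=[[-0.06,0,0],[-0.1,0,0],[-0.12,0,0],[-0.12,0,0.1],[-0.12,0,0.25],[-0.12,0,0.4],[-0.12,0,0.55],[-0.12,0,0.7],[-0.12,0,0.85],[-0.12,0,1.0]], rot=[[0,0,0],[0,0,0],[0,0,0],[0,0,0],[0,0,0],[0,0,0],[0,0,0],[0,0,0],[0,0,0],[0,0,0]], fingers=[-1,-1,-1,-1,-1,-1,-1,-1,-1,-1])

```text
t: 21.8
tool_pos: [0.4824, -0.0881, 0.138]
orientation: [1.0, -0.014, 0.001, 0.0]
contact_force: [0.1, -1.7, -0.1]
opening: 0.0002
```

Request:
arm_command(xyz=[[0,0.1,0.1],[0,0.2,0.2],[0,0.3,0.3],[0,0.4,0.4],[0,0.5,0.5],[0,0.6,0.6],[0,0.7,0.7],[0,0.8,0.7],[0,0.9,0.7],[0,1.0,0.7]], rot=[[0,0,0],[0,0,0],[0,0,0],[0,0,0],[0,0,0],[0,0,0],[0,0,0],[0,0,0],[0,0,0],[0,0,0]], fingers=[-1,-1,-1,-1,-1,-1,-1,-1,-1,-1])

```text
t: 22.8
tool_pos: [0.4808, 0.0127, 0.2057]
orientation: [1.0, -0.014, -0.001, 0.0]
contact_force: [0.8, -0.2, -0.4]
opening: -0.0002
```

Request:
arm_command(xyz=[[0,0.1,0],[0,0.2,0],[0,0.3,0],[0,0.4,0],[0,0.5,0],[0,0.6,0],[0,0.7,0],[0,0.8,0],[0,0.9,0],[0,1.0,0]], rot=[[0,0,0],[0,0,0],[0,0,0],[0,0,0],[0,0,0],[0,0,0],[0,0,0],[0,0,0],[0,0,0],[0,0,0]], fingers=[-1,-1,-1,-1,-1,-1,-1,-1,-1,-1])

```text
t: 23.8
tool_pos: [0.4813, 0.1127, 0.2063]
orientation: [1.0, -0.014, 0.0, -0.0]
contact_force: [-0.1, 0.4, 0.4]
opening: 0.0003
```

```bash
python3 look.py 10; python3 - <<'E'
from bench import imaging
import cv2,pickle
f=imaging.grab_frame("top"); pickle.dump(f,open("t10.pkl","wb"))
cv2.imwrite("pics/t10.png",cv2.resize(f["color"][170:330,270:470],None,fx=4,fy=3.75,interpolation=cv2.INTER_CUBIC))
g=cv2.cvtColor(f["color"],cv2.COLOR_BGR2GRAY)
print("col346:",[(r,int(g[r,345:349].mean())) for r in range(255,290)])
E
```

```text
23.8 [0.4813 0.1127 0.2063] [-0.51  0.11  0.21  2.   -0.03  1.03 -0.32] 0.0002942050653082226 [-0.11  0.39  0.36] jaw -1.6023180085992024
col346: [(255, 178), (256, 180), (257, 180), (258, 168), (259, 123), (260, 102), (261, 143), (262, 166), (263, 149), (264, 99), (265, 55), (266, 49), (267, 52), (268, 49), (269, 50), (270, 47), (271, 52), (272, 51), (273, 50), (274, 51), (275, 52), (276, 50), (277, 51), (278, 51), (279, 51), (280, 52), (281, 52), (282, 58), (283, 108), (284, 162), (285, 182), (286, 181), (287, 182), (288, 183), (289, 182)]
```

View pics/look_10.png

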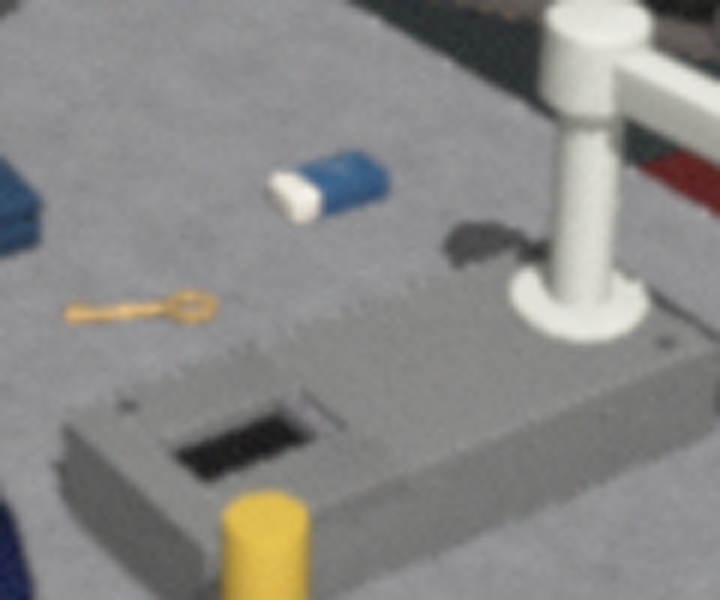

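View pics/t10.png

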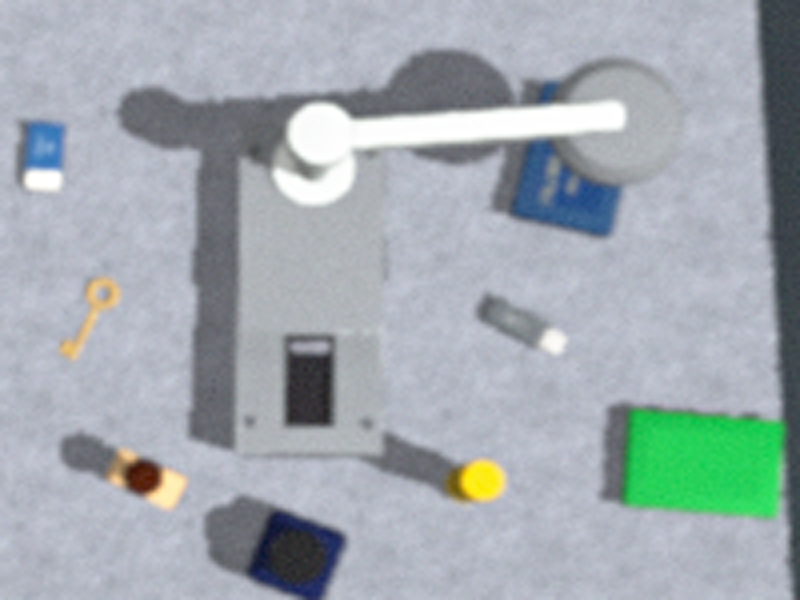

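```bash
python3 - <<'E'
from h import *;import pickle
f=pickle.load(open("t10.pkl","rb"))
a=unproj(f,[(346,263.8)],.042)[0];h=unproj(f,[(270+617/4-.5,170+122/3.75-.5)],.125)[0]
print("nub travel mm",(a[0]-.481)*1000,"head",h,"err",np.linalg.norm(h[:2]-[.6155,-.2516]))
from bench import order
print(order.sign_off())
E
```

```text
nub travel mm 11.862383575139134 head [ 0.6180977  -0.25698889  0.125     ] err 0.005982320456202089
the job is handed in; nothing more can be done
None
```

The lamp head is over the small blue tin, the switch is fully on, and the job was handed in at about 24 s of the 51 s allowed. No verdict came back.

**What I did:** I straddled the lamp's arm with the gripper and swung it about 95° until the head was over the tin. Then I put the shut fingertips into the thumb well and slid the switch towards the mast until it hit its stop. After that I backed off, lifted and moved clear.

**Last checks:**
- **Head over tin:** the head's centre measures about 6 mm from the tin's centre (limit 30 mm). The tin was measured before the swing, because the head now partly covers it.
- **Switch:** the pictures show about 11.9 mm of travel (12 mm is full). It stopped hard at 9.5 N.
- **Robot:** it stands clear, with only about 0.5 N on the force reading, which is sensor noise.
- **Other things:** the tin and the six bystanders look undisturbed in the last top view. I judged that by eye and didn't measure their shift.

**What disagreed:**
- **Lamp fit:** my lamp model was off by 1–2 pixels (2–4 mm) at some base and well corners. I re-measured the well after the swing, before going in with the fingertip.
- **Which tin:** in the first top view the network ranked the green decoy and the larger blue tin above the right one. I chose it by colour and size.

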